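# Centre the chocolate egg on its plinth

### The job

Centre the chocolate egg on its marble plinth for display: with light taps or pushes of the fingertips, nudge it over until its dark foot stands wholly inside the brass ring, still upright, then take the hand away. It is fragile and wobbly, so touch it gently, do not tip it over, lift it or take it between the fingers. Leave the plinth and the things around it where they stand.

Things in the scene. Friction and masses are not known exactly. Their poses are not given: they have to be found in the camera images.
- egg: Ruby-pink chocolate egg on a dark foot, one loose piece, 64 mm tall, 50 to 100 g. Foot: disc 44 mm across from 5 to 12 mm above the underside; bearing face below only 32 mm across, so it rocks. Egg 38 mm across at its widest, 36 mm up: an upright finger meets the foot first. Pushed at the foot it slides, at the egg it tips. Origin: centre of underside, z up. Starts 17 to 26 mm off centre.
- plinth: White marble disc, 110 mm across and 45 mm high, loose on the bench, about 1.2 kg. Origin: centre of its underside; z up.
- plinth_top (a point): Centre of the plinth's flat top, 45 mm above the bench. A thin flush brass ring, 56 mm inside and 62 mm outside diameter, is inlaid around this point (no step to catch on).
- ramekin: White ceramic cup, 84 mm across the rim, 45 mm high, to the robot's left of the plinth; bystander. Origin: centre of its underside.
- jar: Amber jar with metal cap, 60 mm across, 85 mm high, to the robot's right of the plinth; bystander. Origin: centre of its underside.
- spatula: Spatula with wooden handle and red blade, 280 mm long, 20 mm high, lying flat beyond the plinth, roughly across the robot's view; bystander. Origin: underside, mid-length; x axis along it, towards the blade.
Things that resemble listed ones, but are neither listed nor needed, are in the scene too. What is shaped like the plinth but blue or turquoise is not meant.

How it is judged (in metres and radians):
At the end, for the whole second after the job is handed in: The egg stands upright and at rest on the plinth, its foot wholly inside the brass ring (centre within 6 mm of the plinth's centre); plinth and bystanders within 15 mm of where they started (horizontal distance between egg and plinth_top below 0.006 m and z of egg in the frame of plinth_top between -0.003 and 0.003 m and angle between egg's own z axis and vertical below 0.08 rad and linear speed of egg below 0.01 m/s and distance of each of plinth, ramekin, jar, spatula from where it was at the start of the episode below 0.015 m); the robot touches nothing.
It fails at once if the egg is tipped by more than about 25 degrees or knocked off the plinth (angle between egg's own z axis and vertical above 0.44 rad or z of egg in the frame of plinth_top below -0.01 m).
It fails at once if the egg is lifted off the plinth (over 10 mm) (z of egg in the frame of plinth_top above 0.01 m).
It fails at once if the egg is taken between the fingers (the grasp point comes within 18 mm of its axis, below its top) (horizontal distance between the grasp point and egg below 0.018 m and z of the grasp point in the frame of egg below 0.064 m).
It fails at once if the egg is struck or pressed hard (over 8 N) (contact force between the arm and egg above 8 N).
It fails at once if the plinth or a bystander is disturbed (over 15 mm) (distance of any of plinth, ramekin, jar, spatula from where it was at the start of the episode above 0.015 m).
It also fails if it takes over 58 s, if anything falls off the work surface, if the arm or the gripper's body presses on something with over 40 N, if the wrist force passes 120 N, or if a joint passes its speed limit or range.

### The arm

A 6-joint arm with a two-finger parallel gripper is mounted at the origin on the work surface. World frame = base frame: x ahead of the robot, y to its left, z up, the work surface at z = 0. Lengths are in mm, angles in rad, forces in N, time in s.
With the tool pointing down it reaches from about 350 to 725 mm from the base axis. Payload 6 kg.
Tool frame: the origin (TCP) lies midway between the tips of the shut fingers; the grasp point (between the pads) lies 19 mm behind it; z points along the fingers, y is the line along which they close (so a half turn about z gives the same grasp; the last joint's range is limited). The gripper opens to 85 mm and grips with 20 to 120 N. Pads are 22 mm wide; open, the fingers measure 114 mm over their backs; the gripper's body (76 mm by 85 mm) begins 54 mm behind the grasp point. The pads swing forward as they close: fully open they stand 13 mm farther back than shut.
Start: joints at [1.67, 0.04, 0.085, 0, -1.615, -0.334], TCP at [139.564, 583.52, 231.261] pointing down, gripper open.
Joint ranges: [-2.56, 2.56], [-1.29, 2.01], [-1.08, 1.49], [-3.29, 1.98], [-2.81, -0.18], [-2.99, 2.99]. Speed limits (rad/s): [2.57, 2.57, 3.01, 3.14, 3.14, 3.14].

### API

Orientations are given as a unit quaternion [x, y, z, w].
In Python, from station import arm gives the robot as it stands.
- The arm moves only by the tool servo_tool, never from a script. Its argument "increments" is a list of rows, each an object of numbers: "claw": the opening, from -1 (shut) to 1 (fully open); "dx", "dy", "dz": the shift along the tool's x, y, z in cm; "ax", "ay", "az": the turn, a rotation vector about the tool's x, y, z in rad. In form: [{"claw": .., "dx": .., "dy": .., "dz": .., "ax": .., "ay": .., "az": ..}, ...]. A call has 1 to 5 rows; each row is the pose to reach, as a shift and turn from the pose commanded when the call began, along the tool's axes at that moment; what a row does not reach only later rows make up. A row lasts 1/10 s, in which the tool goes at most 50 mm and 8.59 degrees, less where a joint would pass 70% of its speed; a pose out of reach is approached as far as the arm can. A call with a gripper value outside its range is refused whole. The fingers move at their own pace and stop on an object; the grip force is fixed at half the most. Time passes only in rows, so rows that repeat a pose let the fingers close. It gives the time, the measured TCP pose, the force, the opening and the grip force at its end, in the units of the state.
- arm.state(): the state, without advancing time (a new reading comes with each control period).
- arm.capture(name): name is "side" or "top"; returns a dict with "pixels" (480x640x3 uint8, red, green, blue), "K" (3x3 intrinsics, pixels), "rvec" (rotation vector, rad) and "tvec" (3), from world to camera coordinates, as OpenCV has them. Camera axes: x right, y down, z forward; pixel columns grow to the right and rows downward; lengths in mm; the calibration is good to about 2 mm. A picture is of the moment at which its call begins. There is no depth.
- arm.sign_off(): hands the job in; it is judged then, once.
The state is a dict: "time": time; "joints": joint angles; "qd": joint speeds; "joint_torque": joint torques, N m; "position": TCP position; "orientation": TCP orientation; "force": force on the tool from outside, world axes, zero at the start; "torque": the same for the moment, N m; "finger_gap": finger opening in mm; "gripper_force": force on a finger pad.
Only numpy, scipy, OpenCV 4.12 (cv2) and the standard library are available. Lean on these libraries where they do the work, as an engineer would, in place of code of your own. Each camera call takes 0.05 s, during which the arm holds its last target. There are 200 camera calls.

## Working session

There is one attempt and no reset: what is moved stays moved. The work goes in short steps, Python scripts to look and compute and a tool call to move; the robot and the scene stay as the last step left them, time stands still between calls to the robot, and variables do not carry over. Pictures are saved under pics/ and viewed, at most 10 in all, crops included, and the job is handed in when it is done.

Besides the shell and the picture viewer there is one more tool, called after ">>>" as name(argument=value, ...), one argument or row to a line, values as JSON. servo_tool: Moves the arm, as the interface text tells. Its arguments: {"type":"object","properties":{"increments":{"type":"array"}},"required":["increments"]}

```bash
mkdir -p pics; python3 - <<'E'
from station import arm
import cv2,numpy as np
for n in("top","side"):
    c=arm.capture(n);cv2.imwrite(f"pics/{n}0.png",c["pixels"][:,:,::-1]);np.savez(f"{n}0.npz",**c)
    R=cv2.Rodrigues(c["rvec"])[0];print(n,c["K"].tolist(),(-R.T@c["tvec"].ravel()).round(),R.round(2).tolist())
s=arm.state();print(s["time"],s["position"],s["orientation"],s["finger_gap"],s["force"])
E
```

```text
top [[512.4474033010179, 0.0, 317.08930614582937], [0.0, 512.4474033010179, 247.4929369374116], [0.0, 0.0, 1.0]] [ 491.  -17. 1091.] [[0.02, -1.0, -0.02], [-1.0, -0.02, -0.09], [0.09, 0.02, -1.0]]
side [[447.119669613785, 0.0, 319.6524543095048], [0.0, 447.119669613785, 239.12714150807568], [0.0, 0.0, 1.0]] [ -11. -544.  519.] [[0.68, -0.74, -0.01], [-0.36, -0.31, -0.88], [0.64, 0.6, -0.48]]
0.1 [139.44863833 583.26801583 230.38528431] [ 9.93118972e-01 -1.17107105e-01 -2.07332209e-05  7.95979212e-04] 85.22714742892917 [0.12688235 0.26968705 0.19746103]
```

View pics/top0.png

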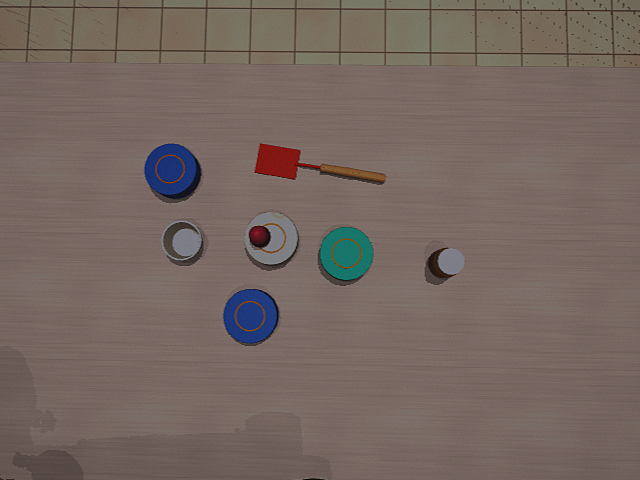

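View pics/side0.png

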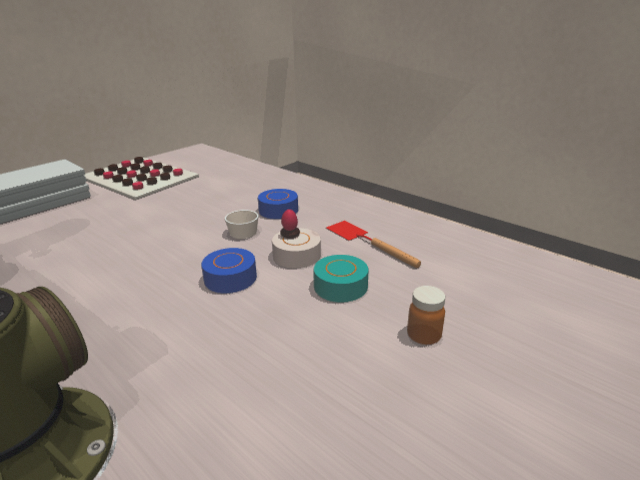

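The top view shows the white plinth at (271,238) with the egg at (259,236). The decoys are blue discs at (171,169) and (250,316) and a turquoise disc at (346,253). I choose the white one and check it in a close crop, with measurements.

```bash
cat > h.py <<'E'
import cv2,numpy as np
def load(n,i):return dict(np.load(f"{n}{i}.npz"))
def ray(c,uv,z):
    R=cv2.Rodrigues(c["rvec"])[0];C=-R.T@c["tvec"].ravel()
    d=R.T@np.linalg.inv(c["K"])@np.array([uv[0],uv[1],1.]);return (C+d*(z-C[2])/d[2])[:2]
def proj(c,P):return cv2.projectPoints(np.float64(P).reshape(-1,3),c["rvec"],c["tvec"],c["K"],None)[0][:,0]
def circ(x,y,r,z):
    t=np.linspace(0,2*np.pi,73);return np.c_[x+r*np.cos(t),y+r*np.sin(t),0*t+z]
def crop(c,P,half=40,s=8,draw=()):
    u=proj(c,P)[0].astype(int);x0,y0=u-[half,half*3//4]
    im=cv2.resize(c["pixels"][y0:y0+half*3//2,x0:x0+2*half,::-1],None,fx=s,fy=s,interpolation=cv2.INTER_CUBIC)
    for p,col in draw:cv2.polylines(im,[np.int32((proj(c,p)-[x0,y0]+.5)*s)],0,col,1)
    return im
E
python3 - <<'E'
from h import *
t=load("top",0);s=load("side",0)
def mask_red(c):
    h=cv2.cvtColor(c["pixels"],cv2.COLOR_RGB2HSV);return h
h=mask_red(t)
w=((h[...,1]<40)&(h[...,2]>110)).astype(np.uint8);
m=np.zeros_like(w);m[200:275,235:305]=w[200:275,235:305]
pts=np.argwhere(m)[:,::-1].astype(np.float32);hull=cv2.convexHull(pts)
e=cv2.fitEllipse(hull);print("plinth",e,ray(t,e[0],45))
p=ray(t,e[0],45)
r=ray(t,(259,236),40)
print(r)
d=[(circ(*p,55,45),(0,255,0)),(circ(*p,28,45),(255,0,0)),(circ(*p,31,45),(255,0,0)),(circ(*r,22,57),(0,255,255))]
a=crop(t,[*p,45],32,6,d);b=crop(s,[*p,45],32,6,d)
cv2.imwrite("pics/c0.png",np.hstack([a,b]));print(a.shape)
E
```

```text
plinth ((272.8574523925781, 245.22669982910156), (74.16828918457031, 96.2302474975586), 14.77579116821289) [585.14172332  93.80618845]
[604.27422108 123.52573265]
(288, 384, 3)
```

View pics/c0.png

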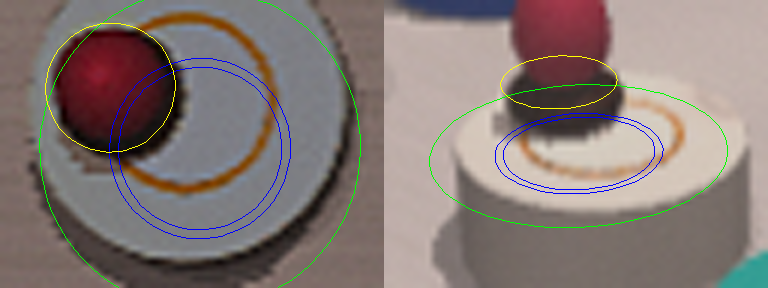

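The crop confirms a white plinth with a brass ring, with the egg at its upper left; the plinth fit was off. I'll fit the ring from its orange pixels and triangulate the egg from both views.

```bash
cat >> h.py <<'E'
from scipy.optimize import least_squares
def ring(c,uv0,z=45):
    h=cv2.cvtColor(c["pixels"],cv2.COLOR_RGB2HSV);m=(h[...,0]>8)&(h[...,0]<25)&(h[...,1]>75)&(h[...,2]>90)
    q=np.argwhere(m)[:,::-1];q=q[np.linalg.norm(q-uv0,axis=1)<28]
    P=np.array([ray(c,u,z) for u in q]);
    f=least_squares(lambda v:np.hypot(*(P-v).T)-29.5,P.mean(0),loss="soft_l1",f_scale=2)
    return f.x,len(q),np.median(abs(f.fun))
def redcent(c,uv0,r=30):
    h=cv2.cvtColor(c["pixels"],cv2.COLOR_RGB2HSV);m=((h[...,0]>165)|(h[...,0]<5))&(h[...,1]>120)&(h[...,2]>50)
    q=np.argwhere(m)[:,::-1];q=q[np.linalg.norm(q-uv0,axis=1)<r];return (q.min(0)+q.max(0))/2,len(q),q.min(0),q.max(0)
def eggxy(uts,z=82):
    f=least_squares(lambda v:np.concatenate([proj(c,v)[0]-u for c,u in uts]),[590,90,z]);return f.x,f.fun
E
python3 - <<'E'
from h import *
t=load("top",0);s=load("side",0)
a=ring(t,(271,238));b=ring(s,(297,241));print(a,b)
rt=redcent(t,(259,236),15);rs=redcent(s,(289,221),16);print(rt,rs)
print("tri",eggxy([(t,rt[0]),(s,rs[0])]),ray(t,rt[0],82),ray(s,rs[0],82))
p=(a[0]+b[0])/2;e=eggxy([(t,rt[0]),(s,rs[0])])[0]
G=(0,255,0);d=[(circ(*p,55,45),G),(circ(*p,28,45),(255,0,0)),(circ(*p,31,45),(255,0,0)),(circ(*e[:2],22,57),(0,255,255)),(circ(*e[:2],22,50),(0,255,255)),(circ(*e[:2],19,81),(255,255,0))]
cv2.imwrite("pics/c1.png",np.hstack([crop(t,[*p,45],32,6,d),crop(s,[*p,55],32,6,d)]))
E
```

```text
(array([600.62052911,  99.10604321]), 114, np.float64(0.9670708793765144)) (array([599.25323174,  96.13085561]), 54, np.float64(1.15748642185196))
(array([257.5, 234.5]), 247, array([249, 226]), array([266, 243])) (array([289., 219.]), 241, array([282, 209]), array([296, 229]))
tri (array([602.89444715, 120.29214012,  84.07249141]), array([ 0.19891278, -0.20421519, -0.32148316,  0.01188536])) [602.70981094 120.96006722] [606.33786723 122.95366887]
```

View pics/c1.png

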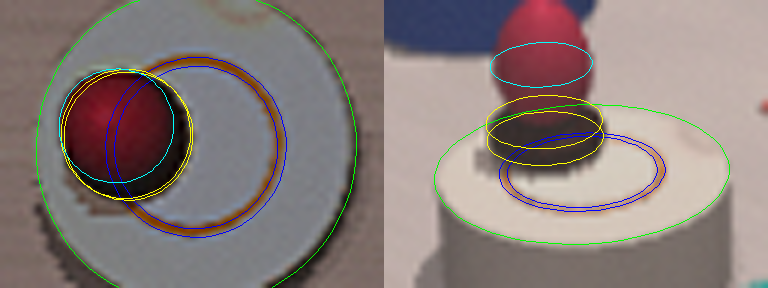

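The overlay fits in both views. The ring centre is at about (600, 97.6) and the egg at about (602.9, 120.3), so I need to push roughly 22.5 mm along (-0.13, -0.99). I'll shut the fingers, turn the tool x axis to the push direction, and approach from +y.

>>> servo_tool(
  increments=[
    {"claw":-1,"dx":54.9,"dy":28.5,"dz":8,"az":1.46},
    {"claw":-1,"dx":54.9,"dy":28.5,"dz":8,"az":1.46},
    {"claw":-1,"dx":54.9,"dy":28.5,"dz":8,"az":1.46},
    {"claw":-1,"dx":54.9,"dy":28.5,"dz":8,"az":1.46},
    {"claw":-1,"dx":54.9,"dy":28.5,"dz":8,"az":1.46},
  ],
)

```text
invalid input at $.increments[0]: expected keys claw, dx, dy, dz, ax, ay, az
```

>>> servo_tool(
  increments=[
    {"claw":-1,"dx":54.9,"dy":28.5,"dz":8,"ax":0,"ay":0,"az":1.46},
    {"claw":-1,"dx":54.9,"dy":28.5,"dz":8,"ax":0,"ay":0,"az":1.46},
    {"claw":-1,"dx":54.9,"dy":28.5,"dz":8,"ax":0,"ay":0,"az":1.46},
    {"claw":-1,"dx":54.9,"dy":28.5,"dz":8,"ax":0,"ay":0,"az":1.46},
    {"claw":-1,"dx":54.9,"dy":28.5,"dz":8,"ax":0,"ay":0,"az":1.46},
  ],
)

```text
time: 0.6
position: [328.0, 419.6, 198.7]
orientation: [0.88, -0.475, -0.0, 0.0]
force: [2.2, 0.5, -0.2]
finger_gap: 12.4
gripper_force: 0.0
```

```bash
cat > w.py <<'E'
import sys,numpy as np
from scipy.spatial.transform import Rotation as Ro
from station import arm
# target: x y z, push yaw deg (tool x heading), tilt deg about tool y (tips lead along +x)
def go(x,y,z,yaw=-97.3,tilt=0):
    s=arm.state();R=Ro.from_quat(s["orientation"])
    a=np.radians(yaw);X=np.array([np.cos(a),np.sin(a),0]);Z=np.array([0,0,-1.]);Y=np.cross(Z,X)
    T=Ro.from_matrix(np.c_[X,Y,Z])*Ro.from_rotvec([0,np.radians(tilt),0])
    print("t",s["time"],"pos",s["position"].round(1),"q",s["joints"].round(2),"F",s["force"].round(2),"gap",round(s["finger_gap"],1))
    print("d cm",(R.inv().apply(np.array([x,y,z])-s["position"])/10).round(2),"a",(R.inv()*T).as_rotvec().round(3))
if __name__=="__main__":go(*map(float,sys.argv[1:]))
E
python3 w.py 608 180 150
```

```text
t 0.6 pos [328.  419.6 198.7] q [ 1.29 -0.14 -0.15 -0.   -1.56 -0.7 ] F [ 2.19  0.51 -0.24] gap 12.4
d cm [ 35.39 -10.28   4.87] a [ 0.    -0.     0.708]
```

>>> servo_tool(
  increments=[
    {"claw":-1,"dx":34,"dy":-10,"dz":5,"ax":0,"ay":0,"az":0.7},
    {"claw":-1,"dx":34,"dy":-10,"dz":5,"ax":0,"ay":0,"az":0.7},
    {"claw":-1,"dx":34,"dy":-10,"dz":5,"ax":0,"ay":0,"az":0.7},
    {"claw":-1,"dx":34,"dy":-10,"dz":5,"ax":0,"ay":0,"az":0.7},
    {"claw":-1,"dx":34,"dy":-10,"dz":5,"ax":0,"ay":0,"az":0.7},
  ],
)

```text
time: 1.1
position: [517.7, 260.3, 163.8]
orientation: [-0.664, 0.748, 0.0, -0.0]
force: [0.5, 1.9, 0.1]
finger_gap: -0.1
gripper_force: 0.0
```

```bash
python3 w.py 608 180 100 -97.3 8
```

```text
t 1.1 pos [517.7 260.3 163.8] q [ 0.81 -0.01 -0.09 -0.   -1.49 -0.93] F [0.49 1.89 0.11] gap -0.1
d cm [ 6.9  -9.93  6.38] a [-0.     0.14   0.008]
```

>>> servo_tool(
  increments=[
    {"claw":-1,"dx":6.5,"dy":-9.5,"dz":4,"ax":0,"ay":0.14,"az":0},
    {"claw":-1,"dx":6.5,"dy":-9.5,"dz":4,"ax":0,"ay":0.14,"az":0},
    {"claw":-1,"dx":6.5,"dy":-9.5,"dz":6,"ax":0,"ay":0.14,"az":0},
    {"claw":-1,"dx":6.5,"dy":-9.5,"dz":6,"ax":0,"ay":0.14,"az":0},
    {"claw":-1,"dx":6.5,"dy":-9.5,"dz":6,"ax":0,"ay":0.14,"az":0},
  ],
)

```text
time: 1.6
position: [603.2, 185.9, 103.3]
orientation: [-0.664, 0.745, -0.047, -0.053]
force: [0.3, 0.1, 0.9]
finger_gap: -0.2
gripper_force: 0.0
```

```bash
python3 w.py 607.5 172 53 -97.3 8
```

```text
t 1.6 pos [603.2 185.9 103.3] q [ 0.67  0.2  -0.01  0.1  -1.46 -0.8 ] F [0.25 0.15 0.91] gap -0.2
d cm [ 0.61 -0.59  5.17] a [-0.    -0.002  0.013]
```

>>> servo_tool(
  increments=[
    {"claw":-1,"dx":0.3,"dy":-0.7,"dz":2.5,"ax":0,"ay":0,"az":0.013},
    {"claw":-1,"dx":0.6,"dy":-0.7,"dz":4.5,"ax":0,"ay":0,"az":0.013},
    {"claw":-1,"dx":0.6,"dy":-0.7,"dz":5.2,"ax":0,"ay":0,"az":0.013},
    {"claw":-1,"dx":0.6,"dy":-0.7,"dz":5.2,"ax":0,"ay":0,"az":0.013},
  ],
)

```text
time: 2.0
position: [608.6, 173.3, 54.1]
orientation: [-0.66, 0.748, -0.047, -0.052]
force: [0.4, -0.0, -0.0]
finger_gap: 0.1
gripper_force: 0.0
```

```bash
python3 w.py 606.8 154 52 -97.3 8; cat > look.py <<'E'
import sys
from station import arm
from h import *
i=sys.argv[1];C={}
for n in("top","side"):
    c=arm.capture(n);C[n]=c
    np.savez(f"{n}{i}.npz",**c)
p=np.array([600,97.6]);e=np.array([float(v) for v in sys.argv[2:4]])
o=[]
for n,hh in(("top",82),("side",82)):
    c=C[n];o.append((c,redcent(c,proj(c,[*e,82])[0],16)));print(n,o[-1][1][1:])
E=eggxy([(c,r[0]) for c,r in o]);print("egg",E[0].round(1),E[1].round(2),"off",(E[0][:2]-p).round(1));E=E[0]
d=[(circ(*p,28,45),(255,0,0)),(circ(*p,31,45),(255,0,0)),(circ(*E[:2],22,50),(0,255,255))]
cv2.imwrite(f"pics/l{i}.png",np.hstack([crop(C["top"],[600,125,60],36,5,d),crop(C["side"],[600,125,70],36,5,d)]))
E
python3 look.py 1 602.9 120.3
```

```text
t 2.0 pos [608.6 173.3  54.1] q [ 0.65  0.23 -0.08  0.1  -1.36 -0.8 ] F [ 0.41 -0.01 -0.01] gap 0.1
d cm [ 1.89 -0.07  0.48] a [-0.002 -0.001  0.001]
top (258, array([249, 226]), array([266, 243]))
side (250, array([282, 209]), array([296, 229]))
egg [602.9 120.3  84.1] [ 0.2  -0.2  -0.32  0.01] off [ 2.9 22.7]
```

View pics/l1.png

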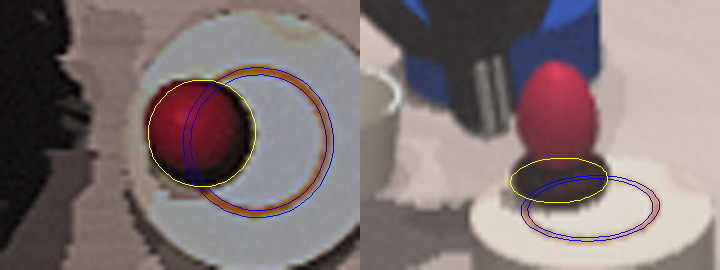

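Fingertips hang clear beside the plinth (the dark shape at left) and the egg has not moved. I approach to just short of contact.

>>> servo_tool(
  increments=[
    {"claw":-1,"dx":0.5,"dy":-0.05,"dz":0.3,"ax":0,"ay":0,"az":0},
    {"claw":-1,"dx":1.0,"dy":-0.07,"dz":0.4,"ax":0,"ay":0,"az":0},
    {"claw":-1,"dx":1.4,"dy":-0.07,"dz":0.5,"ax":0,"ay":0,"az":0},
    {"claw":-1,"dx":1.6,"dy":-0.07,"dz":0.54,"ax":0,"ay":0,"az":0},
    {"claw":-1,"dx":1.6,"dy":-0.07,"dz":0.54,"ax":0,"ay":0,"az":0},
  ],
)

```text
time: 2.6
position: [607.6, 155.7, 50.7]
orientation: [-0.659, 0.749, -0.047, -0.052]
force: [1.1, 0.8, 0.3]
finger_gap: -0.1
gripper_force: 0.0
```

```bash
python3 w.py 606.8 153 51 -97.3 8;python3 look.py 2 602.9 120.3
```

```text
t 2.6 pos [607.6 155.7  50.7] q [ 0.63  0.21 -0.1   0.11 -1.35 -0.78] F [1.09 0.84 0.29] gap -0.1
d cm [0.28 0.05 0.01] a [-0.002 -0.    -0.   ]
top (257, array([249, 226]), array([266, 243]))
side (250, array([282, 209]), array([296, 229]))
egg [602.9 120.3  84.1] [ 0.2  -0.2  -0.32  0.01] off [ 2.9 22.7]
```

View pics/l2.png

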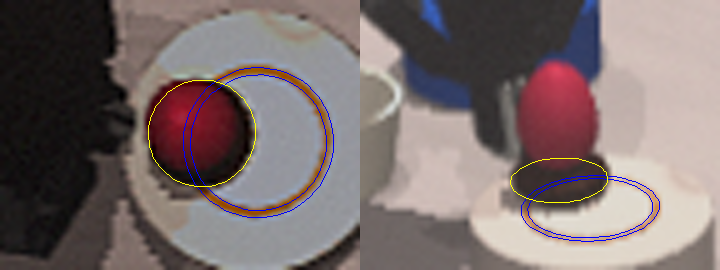

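The fingertip is within a few mm of the egg and level with its foot. I start a slow push at 10 mm/s.

>>> servo_tool(
  increments=[
    {"claw":-1,"dx":0.1,"dy":0,"dz":0.015,"ax":0,"ay":0,"az":0},
    {"claw":-1,"dx":0.2,"dy":0,"dz":0.03,"ax":0,"ay":0,"az":0},
    {"claw":-1,"dx":0.3,"dy":0,"dz":0.04,"ax":0,"ay":0,"az":0},
    {"claw":-1,"dx":0.4,"dy":0,"dz":0.055,"ax":0,"ay":0,"az":0},
    {"claw":-1,"dx":0.5,"dy":0,"dz":0.07,"ax":0,"ay":0,"az":0},
  ],
)

```text
time: 3.2
position: [607.0, 151.1, 50.6]
orientation: [-0.659, 0.749, -0.047, -0.052]
force: [1.2, 0.6, -0.0]
finger_gap: 0.1
gripper_force: 0.2
```

>>> servo_tool(
  increments=[
    {"claw":-1,"dx":0.1,"dy":0,"dz":0.015,"ax":0,"ay":0,"az":0},
    {"claw":-1,"dx":0.2,"dy":0,"dz":0.03,"ax":0,"ay":0,"az":0},
    {"claw":-1,"dx":0.3,"dy":0,"dz":0.04,"ax":0,"ay":0,"az":0},
    {"claw":-1,"dx":0.4,"dy":0,"dz":0.055,"ax":0,"ay":0,"az":0},
    {"claw":-1,"dx":0.5,"dy":0,"dz":0.07,"ax":0,"ay":0,"az":0},
  ],
)

```text
time: 3.7
position: [606.3, 146.0, 50.6]
orientation: [-0.659, 0.749, -0.047, -0.052]
force: [1.2, 0.6, 0.0]
finger_gap: 0.1
gripper_force: 0.2
```

```bash
python3 w.py 604.2 131 51 -97.3 8;python3 look.py 3 602 113
```

```text
t 3.7 pos [606.3 146.   50.6] q [ 0.62  0.2  -0.11  0.11 -1.35 -0.77] F [1.25 0.62 0.01] gap 0.1
d cm [1.51 0.02 0.17] a [-0.002 -0.     0.   ]
top (259, array([251, 226]), array([269, 243]))
side (254, array([284, 210]), array([298, 230]))
egg [603.4 115.2  83. ] [ 0.34 -0.35 -0.55  0.02] off [ 3.4 17.6]
```

View pics/l3.png

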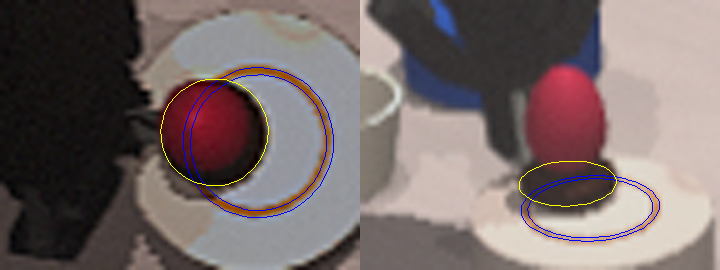

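The egg is sliding upright; 17.6 mm is left to go. I continue.

>>> servo_tool(
  increments=[
    {"claw":-1,"dx":0.1,"dy":0,"dz":0.015,"ax":0,"ay":0,"az":0},
    {"claw":-1,"dx":0.2,"dy":0,"dz":0.03,"ax":0,"ay":0,"az":0},
    {"claw":-1,"dx":0.3,"dy":0,"dz":0.04,"ax":0,"ay":0,"az":0},
    {"claw":-1,"dx":0.4,"dy":0,"dz":0.055,"ax":0,"ay":0,"az":0},
    {"claw":-1,"dx":0.5,"dy":0,"dz":0.07,"ax":0,"ay":0,"az":0},
  ],
)

```text
time: 4.3
position: [605.7, 141.0, 50.6]
orientation: [-0.659, 0.749, -0.047, -0.052]
force: [0.1, 0.7, -0.8]
finger_gap: -0.3
gripper_force: 0.2
```

>>> servo_tool(
  increments=[
    {"claw":-1,"dx":0.1,"dy":0,"dz":0.015,"ax":0,"ay":0,"az":0},
    {"claw":-1,"dx":0.2,"dy":0,"dz":0.03,"ax":0,"ay":0,"az":0},
    {"claw":-1,"dx":0.3,"dy":0,"dz":0.04,"ax":0,"ay":0,"az":0},
    {"claw":-1,"dx":0.4,"dy":0,"dz":0.055,"ax":0,"ay":0,"az":0},
    {"claw":-1,"dx":0.5,"dy":0,"dz":0.07,"ax":0,"ay":0,"az":0},
  ],
)

```text
time: 4.8
position: [605.0, 136.0, 50.6]
orientation: [-0.659, 0.749, -0.047, -0.052]
force: [-0.3, 0.4, -0.8]
finger_gap: 0.2
gripper_force: 0.2
```

```bash
python3 w.py 604.2 130 51 -97.3 8;python3 look.py 4 602 105; python3 - <<'E'
from h import *
for n,u in(("top",(271,238)),("side",(297,241))):print(ring(load(n,4),u))
E
```

```text
t 4.8 pos [605.  136.   50.6] q [ 0.6   0.19 -0.13  0.11 -1.35 -0.76] F [-0.29  0.45 -0.83] gap 0.2
d cm [0.6  0.   0.04] a [-0.002 -0.001  0.   ]
top (259, array([257, 226]), array([274, 244]))
side (250, array([287, 211]), array([301, 231]))
egg [602.3 104.2  84.5] [ 0.29 -0.29 -0.46  0.02] off [2.3 6.6]
(array([600.71578598,  99.12320403]), 109, np.float64(0.9897251344830451))
(array([599.41282424,  96.0568479 ]), 55, np.float64(1.1054573184070726))
```

View pics/l4.png

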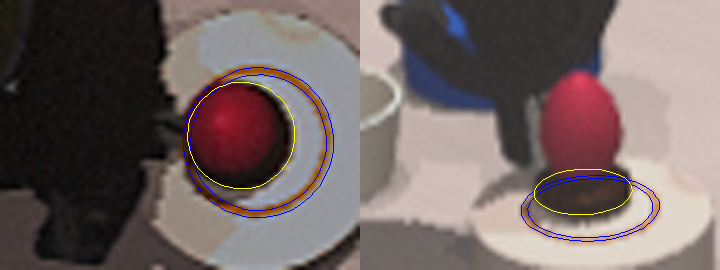

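The egg is upright with about 6.5 mm left in y. I push 6 mm more, then back off.

>>> servo_tool(
  increments=[
    {"claw":-1,"dx":0.12,"dy":0,"dz":0.015,"ax":0,"ay":0,"az":0},
    {"claw":-1,"dx":0.25,"dy":0,"dz":0.035,"ax":0,"ay":0,"az":0},
    {"claw":-1,"dx":0.38,"dy":0,"dz":0.05,"ax":0,"ay":0,"az":0},
    {"claw":-1,"dx":0.5,"dy":0,"dz":0.07,"ax":0,"ay":0,"az":0},
    {"claw":-1,"dx":0.6,"dy":0,"dz":0.08,"ax":0,"ay":0,"az":0},
  ],
)

```text
time: 5.4
position: [604.2, 130.0, 50.6]
orientation: [-0.659, 0.749, -0.047, -0.052]
force: [-0.5, 0.6, 0.0]
finger_gap: -0.2
gripper_force: 0.2
```

>>> servo_tool(
  increments=[
    {"claw":-1,"dx":0,"dy":0,"dz":0,"ax":0,"ay":0,"az":0},
    {"claw":-1,"dx":-0.2,"dy":0,"dz":-0.03,"ax":0,"ay":0,"az":0},
    {"claw":-1,"dx":-1,"dy":0,"dz":-0.14,"ax":0,"ay":0,"az":0},
    {"claw":-1,"dx":-2.5,"dy":0,"dz":-0.35,"ax":0,"ay":0,"az":0},
    {"claw":-1,"dx":-4,"dy":0,"dz":-0.6,"ax":0,"ay":0,"az":0},
  ],
)

```text
time: 5.9
position: [609.5, 171.6, 51.0]
orientation: [-0.659, 0.749, -0.047, -0.052]
force: [-0.6, -0.4, 0.4]
finger_gap: -0.1
gripper_force: 0.0
```

```bash
python3 w.py 604.2 130 51 -97.3 8;python3 look.py 5 601 99; python3 - <<'E'
from h import *
for n,u in(("top",(271,238)),("side",(297,241))):print(ring(load(n,5),u))
E
```

```text
t 5.9 pos [609.5 171.6  51. ] q [ 0.65  0.23 -0.08  0.1  -1.36 -0.8 ] F [-0.62 -0.42  0.43] gap -0.1
d cm [4.15 0.   0.58] a [-0.002 -0.     0.   ]
top (254, array([260, 227]), array([277, 244]))
side (255, array([288, 212]), array([303, 232]))
egg [601.3  98.3  84.3] [ 0.25 -0.25 -0.39  0.02] off [1.3 0.7]
(array([600.65848124,  98.81647154]), 149, np.float64(0.9203444470411171))
(array([599.37960763,  96.0483562 ]), 57, np.float64(1.101158972613451))
```

View pics/l5.png

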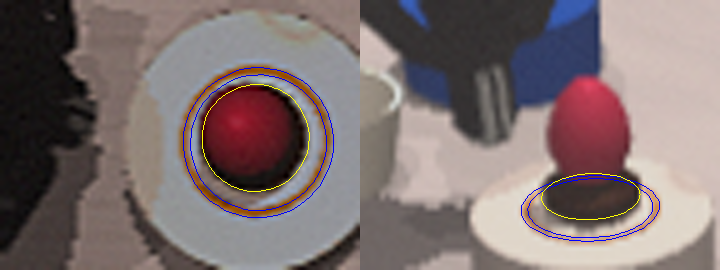

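The foot stands inside the ring in both views, about 1.5 mm off centre, with the ring visible all round it. The plinth has not moved. I raise the hand clear and hand in.

>>> servo_tool(
  increments=[
    {"claw":-1,"dx":-0.5,"dy":0,"dz":-3,"ax":0,"ay":0,"az":0},
    {"claw":-1,"dx":-1,"dy":0,"dz":-7,"ax":0,"ay":0,"az":0},
    {"claw":-1,"dx":-1,"dy":0,"dz":-9,"ax":0,"ay":0,"az":0},
    {"claw":-1,"dx":-1,"dy":0,"dz":-9,"ax":0,"ay":0,"az":0},
    {"claw":-1,"dx":-1,"dy":0,"dz":-9,"ax":0,"ay":0,"az":0},
  ],
)

```text
time: 6.5
position: [612.0, 193.2, 138.6]
orientation: [-0.659, 0.749, -0.047, -0.052]
force: [-0.2, -0.5, -1.0]
finger_gap: 0.3
gripper_force: 0.0
```

```bash
python3 look.py 6 601 98; python3 -c "
from station import arm
print(arm.sign_off())"
```

```text
top (254, array([260, 227]), array([277, 244]))
side (252, array([288, 212]), array([303, 232]))
egg [601.3  98.3  84.3] [ 0.25 -0.25 -0.39  0.02] off [1.3 0.7]
the job is handed in; nothing more can be done
None
```

The egg stands upright inside the brass ring, about 1.5 mm off centre by the last camera measurement, with the hand clear; I handed the job in at about 6.6 s, and no verdict was returned.

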